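Find the rocking detector-port cover and press it home

ROBOT

A 6-joint arm with a two-finger parallel gripper is mounted at the origin on a cart in front of the work surface, level with it; the furniture and walls round the work are solid. World frame = base frame: x ahead of the robot, y to its left, z up, the work surface at z = 0. Lengths are in m, angles in rad, forces in N, time in s.
With the tool pointing down it reaches from about 0.275 to 0.825 m from the base axis. Payload 4.9 kg.
Tool frame: the origin (TCP) lies at the centre of the arm's flange, where the gripper is bolted on; the fingertips stand 173 mm ahead of it and the grasp point (between the pads) lies 155 mm ahead of it; z points along the fingers, y is the direction in which the jaws open and shut (so a half turn about z gives the same grasp; the last joint's range is limited). The gripper opens to 85 mm and grips with 20 to 120 N. Pads are 22 mm wide; open, the fingers measure 114 mm over their backs; the gripper's body (76 mm by 85 mm) begins 54 mm behind the grasp point. The pads swing forward as they close: fully open they stand 13 mm farther back than shut.
Start: joints at [1.161, 0.326, -0.193, 1.052, 0, 1.437], TCP at [0.15, 0.529, 0.405] pointing down, gripper open.
Joint ranges: [-2.65, 2.65], [-0.97, 1.79], [-1.3, 1.35], [-1.93, 2.1], [-1.47, 1.37], [-3.14, 3.14]. Speed limits (rad/s): [2.57, 2.57, 3.14, 3.14, 3.14, 3.14].

INTERFACE

Orientations are given as a unit quaternion [w, x, y, z].
In Python, from bench import * gives the robot as it stands.
- The arm moves only by the tool carry_out, never from a script. Its argument "commands" is a list of rows, each a list of 7 numbers: the opening, from 0 (shut) to 1 (fully open), then the shift along the tool's x, y, z in m, then the turn, a rotation vector about the tool's x, y, z in rad. A call has 1 to 10 rows; each row shifts and turns the commanded pose from where the row before left it, along the tool's axes as they then stand; what a row does not reach is not made up. A row lasts 1/10 s, in which the tool goes at most 50 mm and 8.59 degrees, less where a joint would pass 70% of its speed; a pose out of reach is approached as far as the arm can. A call is refused whole if a number of a shift passes 0.05 or a number of a turn 0.15, either way. A call with a gripper value outside its range is refused whole. The fingers move at their own pace and stop on an object; "newtons" is the grip in N (left out, the last holds). Time passes only in rows, so rows that do not move let the fingers close. It gives the time, the measured TCP pose, the force and the opening at its end, in the units of the state.
- get_state(): the state, without advancing time (a new reading comes with each control period).
- read_camera(name): name is "scene" or "top"; returns (picture, depth): 384x512x3 uint8, red, green, blue; 384x512 float32, m along the optical axis (not along the pixel's ray), 0 where there is no reading.
- calibration(name): a dict with "fx", "fy", "cx", "cy" (pixels), "k1" (the pictures are not rectified: a ray, as slopes to the right and down, at radius r is drawn at 1 + k1 r^2 times it, then the intrinsics apply), "R" (3x3) and "t" (3): a world point X has camera coordinates R X + t. Camera axes: x right, y down, z forward; pixel columns grow to the right and rows downward; lengths in m; the calibration is good to about 2 mm. A picture is of the moment at which its call begins. calibration takes no time and is no camera call.
- sign_off(): hands the job in, once; it reports no verdict.
Trained networks look in the newest picture that a camera, given by its name, has taken for a name from the list of things; names that differ only in an ending like _2 or _b are one class to them, and where a whole thing is asked for, a point or a joint stands for the part that bears it (a point fixed in the world has none). Each returns a list of dicts, best first, with "confidence" (0 to 1); they miss things now and then, are a little off and sometimes report something else, mostly with a low value. They report only what shows in the picture. A call takes as long as a camera call.
- search_frame(camera, thing): "box" ([left, top, right, bottom] in pixels, round what is visible of it).
- outline_of(camera, thing): "region" (384x512 bool, what is visible of it) and "box" ([left, top, right, bottom] in pixels, round what is visible of it).
The state is a dict: "t": time; "joint_positions": joint angles; "qvel": joint speeds; "effort": joint torques, N m; "position": TCP position; "tool_rot": TCP orientation; "force": force on the tool from outside, world axes, zero at the start; "torque": the same for the moment, N m; "opening": finger opening in m.
Only numpy, scipy, OpenCV 4.12 (cv2) and the standard library are available. Lean on these libraries where they do the work, as an engineer would, in place of code of your own. Each camera call takes 0.05 s, during which the arm holds its last target. There are 200 camera calls.

TASK

One of the four grey covers on the detector housing is not clipped home and lets in stray light. Using closed fingertips, press the covers lightly one after another near a short end to find the one that rocks, then press that cover's middle button straight down until it is fully home and firm. Do not push the button of a cover that is already home (that would unclip it); pick nothing up, and leave the small things around where they are.

Things in the scene. Friction and masses are not known exactly. Their poses are not given: they have to be found in the camera images.
- housing: detector housing, fixed grey box with aluminium lid, 124 mm (x) by 330 mm (y), 60 mm high; origin: centre of its underside, on the desk. Through the lid stand four covers side by side, at -96, -32, 32 and 96 mm along its y, in the middle of x, long sides along x; which letter is where varies. Packed to differing depths, home covers stand 0 to 13 mm above the lid: height tells nothing.
- button_a: one of four like light grey covers (A), given by its round button: origin at the centre of the button's flat top, z up, x along the cover's long side (away from the robot), y along its short side. The cover is a block 84 by 44 mm with a flat top; the button is a post in its middle, 18 mm across and 6 mm high, fixed to it, so 33 mm of bare cover lie between it and each short end.
- button_b: one of four like light grey covers (B), given by its round button: origin at the centre of the button's flat top, z up, x along the cover's long side (away from the robot), y along its short side. The loose cover stands level but see-saws about its y axis: about 2 N at 29 mm from the middle sinks that end some 6 mm (0.19 rad) to a hidden ledge; let go, it springs level. Over 20 N there may drive it in askew.
- button_c: one of four like light grey covers (C), given by its round button: origin at the centre of the button's flat top, z up, x along the cover's long side (away from the robot), y along its short side. A home cover is firm: pressed near a short end it gives less than 1 mm. Any one of the four may be the loose one.
- button_d: one of four like light grey covers (D), given by its round button: origin at the centre of the button's flat top, z up, x along the cover's long side (away from the robot), y along its short side. Pressed down on its button, the loose cover slides against a steady 7 N of friction, 6 mm down to a hard stop; it stays there and is firm. No cover can be pulled out.
- dropper: bystander: amber dropper bottle, 33 mm across, 94 mm high, standing on the desk behind the housing. Origin: centre of its underside.
- objective: bystander: microscope objective, 27 mm across, 50 mm high, standing on the desk behind the housing. Origin: centre of its underside.
- post: bystander: plain steel post, 13 mm across, 61 mm high, standing on the desk behind the housing. Origin: centre of its underside.
- puck: bystander: aluminium disc, 25 mm across, 11 mm high, lying on the housing's lid near one end (+y or -y). Origin: centre of its underside.
- tweezer_pair: bystander: steel tweezers, 12x120x8 mm, lying on the desk in front of the housing. Origin: centre of the underside; y along them.
- vial: bystander: small screw-cap vial, 26 mm across, 53 mm high, standing on the housing's lid near the other end. Origin: centre of its underside.

How it is judged:
By the outcome, as a careful person would: the job done as asked, in the order asked, and still so for the second after the job is handed in, with the robot touching nothing.
It also fails if it takes over 51 s, if anything falls off the work surface, if the arm or the gripper's body presses on something with over 40 N, if the wrist force passes 120 N, or if a joint passes its speed limit or range.

## Working session

There is one attempt and no reset: what is moved stays moved. The work goes in short steps, Python scripts to look and compute and a tool call to move; the robot and the scene stay as the last step left them, time stands still between calls to the robot, and variables do not carry over. Pictures are saved under pics/ and viewed, about 8 in all and at most 12, crops included, and the job is handed in when it is done.

Besides the shell and the picture viewer there is one more tool, called after "Request:" as name(argument=value, ...) on one line, values as JSON. carry_out: Moves the arm, as the interface text tells. Its arguments: {"type":"object","properties":{"commands":{"type":"array","items":{"type":"array","items":{"type":"number"}}},"newtons":{"type":"number"}},"required":["commands"]}

```bash
mkdir -p pics; cat > h.py <<'E'
from bench import *
import numpy as np, cv2
def pts(cam, depth):
    c=calibration(cam); v,u=np.mgrid[0:384,0:512].astype(float)
    K=np.array([[c['fx'],0,c['cx']],[0,c['fy'],c['cy']],[0,0,1]])
    uv=np.stack([u.ravel(),v.ravel()],1)[:,None]
    n=cv2.undistortPoints(uv,K,np.array([c['k1'],0,0,0,0.]))[:,0].reshape(384,512,2)
    P=np.dstack([n*depth[...,None],depth])
    return (P-np.array(c['t']))@np.array(c['R'])
E
python3 - <<'E'
from h import *
s=get_state(); print(s['t'],s['position'],s['tool_rot'],s['force'],s['opening'])
for cam in ['top','scene']:
    im,d=read_camera(cam); cv2.imwrite(f'pics/{cam}0.png',im[:,:,::-1]); np.save(f'{cam}.npy',d)
    P=pts(cam,d)
    for n in ['housing','button_a','vial','puck','dropper','objective','post','tweezer_pair']:
        for r in outline_of(cam,n)[:5]:
            if r['confidence']<.3: continue
            m=r['region']&(d>0); q=P[m]
            if len(q): print(cam,n,round(r['confidence'],2),np.round(r['box']),np.round(np.median(q,0),3),np.round(np.percentile(q,5,0),3),np.round(np.percentile(q,95,0),3))
E
```

```text
0.0 [0.14963937 0.52895563 0.40390969] [-2.11959333e-04  1.37442212e-01  9.90509413e-01 -8.34805886e-04] [ 0.08590413  0.01320852 -0.4914782 ] 0.08561442632080174
top housing 0.72 [184. 159. 337. 236.] [0.515 0.041 0.06 ] [ 0.45  -0.111  0.035] [0.587 0.194 0.063]
top button_a 0.53 [274. 193. 277. 198.] [0.514 0.011 0.076] [0.508 0.006 0.073] [0.518 0.017 0.078]
top button_a 0.39 [245. 188. 253. 194.] [0.523 0.075 0.078] [0.517 0.069 0.076] [0.528 0.081 0.08 ]
top button_a 0.39 [220. 182. 224. 190.] [0.532 0.137 0.079] [0.525 0.13  0.076] [0.539 0.145 0.081]
top vial 0.46 [194. 176. 205. 193.] [0.538 0.183 0.111] [0.53  0.176 0.073] [0.547 0.193 0.114]
top puck 0.54 [320. 189. 335. 205.] [ 0.509 -0.103  0.069] [ 0.498 -0.114  0.062] [ 0.519 -0.093  0.072]
top dropper 0.71 [301. 197. 306. 205.] [ 0.504 -0.053  0.074] [ 0.497 -0.059  0.072] [ 0.508 -0.048  0.076]
top dropper 0.57 [303. 157. 318. 174.] [ 0.588 -0.068  0.052] [ 0.578 -0.083  0.009] [ 0.603 -0.058  0.093]
top objective 0.57 [215. 145. 230. 156.] [0.62  0.14  0.044] [0.613 0.13  0.012] [0.63  0.151 0.051]
top tweezer_pair 
[... 539 characters left out ...]
 191. 289. 196.] [0.51  0.013 0.075] [0.504 0.006 0.07 ] [0.518 0.02  0.077]
scene vial 0.78 [187. 212. 203. 241.] [0.536 0.189 0.076] [0.528 0.175 0.06 ] [0.562 0.198 0.114]
scene puck 0.55 [322. 161. 333. 172.] [ 0.505 -0.099  0.069] [ 0.496 -0.111  0.061] [ 0.516 -0.09   0.071]
scene dropper 0.78 [274. 142. 290. 168.] [ 0.588 -0.065  0.061] [ 0.58  -0.076  0.039] [ 0.599 -0.056  0.091]
scene objective 0.7 [185. 200. 194. 210.] [0.622 0.143 0.046] [0.615 0.131 0.   ] [0.666 0.152 0.051]
scene post 0.58 [217. 181. 226. 193.] [0.612 0.073 0.051] [0.609 0.066 0.036] [0.618 0.076 0.061]
scene tweezer_pair 0.56 [263. 248. 316. 279.] [0.424 0.085 0.004] [ 0.414  0.032 -0.001] [0.433 0.126 0.009]
```

```bash
python3 - <<'E'
from h import *
B=np.array([[.502,-.052],[.512,.012],[.522,.075],[.532,.138]])
ax=np.array([.988,-.155]);ay=np.array([.155,.988])
a=cv2.imread('pics/top0.png')[140:250,170:350];b=cv2.imread('pics/scene0.png')[130:295,160:370]
cv2.imwrite('pics/m.png',np.vstack([cv2.resize(a,(560,300)),cv2.resize(b,(560,300))]))
for cam in['top','scene']:
    P=pts(cam,np.load(cam+'.npy'))
    for p in B:
        r=P[...,:2]-p; x=r@ax;y=r@ay; ok=P[...,2]>.03
        o=[]
        for lo,hi in((-36,-14),(14,36),(-56,-48)): 
            m=ok&(x>lo/1e3)&(x<hi/1e3)&(abs(y)<.015); o.append(round(float(np.median(P[m][:,2])),4))
        m=(np.hypot(x,y)<.006)&ok; o.append(round(float(np.median(P[m][:,2])),4))
        m=(abs(y)<.03)&(abs(x)<.05)&(P[...,2]>o[2]+.004)
        q=np.stack([x[m],y[m]],1); o+=list(np.round((q.min(0)+q.max(0))/2,4))+list(np.round(np.ptp(q,0),3))
        print(cam,p,o)
E
```

```text
top [ 0.502 -0.052] [0.0679, 0.0681, 0.0598, 0.0743, np.float64(-0.002), np.float64(-0.0001), np.float64(0.091), np.float64(0.046)]
top [0.512 0.012] [0.0695, 0.0695, 0.0594, 0.0755, np.float64(0.0011), np.float64(0.0037), np.float64(0.084), np.float64(0.051)]
top [0.522 0.075] [0.0718, 0.0719, 0.0603, 0.0781, np.float64(0.0009), np.float64(0.0022), np.float64(0.084), np.float64(0.048)]
top [0.532 0.138] [0.0726, 0.0727, 0.06, 0.0789, np.float64(0.0008), np.float64(0.0036), np.float64(0.084), np.float64(0.051)]
scene [ 0.502 -0.052] [0.0682, 0.0681, 0.0601, 0.0745, np.float64(-0.0007), np.float64(0.0007), np.float64(0.085), np.float64(0.046)]
scene [0.512 0.012] [0.0698, 0.0699, 0.0602, 0.0757, np.float64(-0.0007), np.float64(-0.0002), np.float64(0.085), np.float64(0.045)]
scene [0.522 0.075] [0.0722, 0.0722, 0.06, 0.0778, np.float64(0.0), np.float64(0.0002), np.float64(0.087), np.float64(0.045)]
scene [0.532 0.138] [0.073, 0.073, 0.0601, 0.0789, np.float64(-0.0007), np.float64(0.0003), np.float64(0.087), np.float64(0.044)]
```

View pics/m.png

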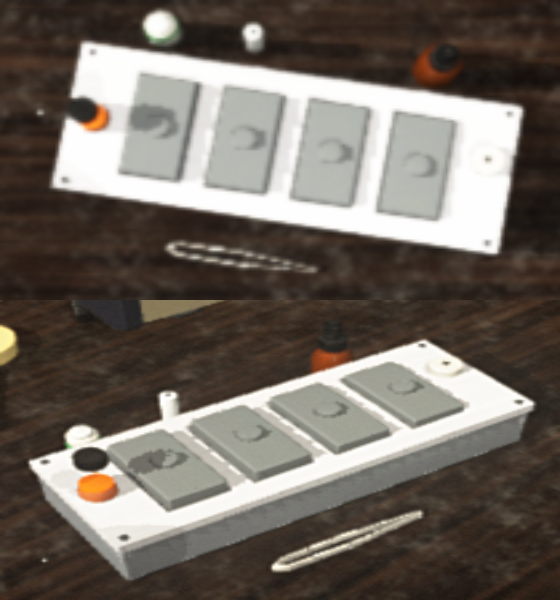

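The picture shows the four covers in a row, with the puck at the right end (488,160), the vial at the left (90,115) and the tweezers in front. I'll start with the +y cover, pressing its front end.

Request:
carry_out(commands=[[0,0,0,0,0,0,-0.12],[0,-0.034,-0.0272,0,0,0,0],[0,-0.034,-0.0272,0,0,0,0],[0,-0.034,-0.0272,0,0,0,0],[0,-0.034,-0.0272,0,0,0,0],[0,-0.034,-0.0272,0,0,0,0],[0,-0.034,-0.0272,0,0,0,0],[0,-0.034,-0.0272,0,0,0,0],[0,-0.034,-0.0272,0,0,0,0],[0,-0.034,-0.0272,0,0,0,0]], newtons=30)

```text
t: 1.9
position: [0.415, 0.2384, 0.4049]
tool_rot: [0.0, 0.078, 0.997, 0.0]
force: [0.1, 0.5, 0.2]
opening: -0.0002
```

Request:
carry_out(commands=[[0,-0.034,-0.0272,0,0,0,0],[0,-0.034,-0.0272,0,0,0,0],[0,-0.034,-0.0272,0,0,0,0],[0,0,0,0.03,0,0,0],[0,0,0,0.03,0,0,0],[0,0,0,0.03,0,0,0],[0,0,0,0.02,0,0,0],[0,0,0,0,0,0,0],[0,0,0,0,0,0,0]])

```text
t: 2.8
position: [0.5023, 0.1435, 0.295]
tool_rot: [-0.0, 0.078, 0.997, -0.0]
force: [1.1, 0.3, -0.2]
opening: 0.0003
```

Request:
carry_out(commands=[[0,0,0,0.025,0,0,0],[0,0,0,0.018,0,0,0],[0,0,0,0.001,0,0,0],[0,0,0,0.001,0,0,0],[0,0,0,0,0,0,0],[0,0,0,0,0,0,0]])

```text
t: 3.4
position: [0.5028, 0.1436, 0.251]
tool_rot: [0.001, 0.078, 0.997, 0.0]
force: [-0.1, -0.6, -0.5]
opening: -0.0002
```

Request:
carry_out(commands=[[0,0,0,0.001,0,0,0],[0,0,0,0.001,0,0,0],[0,0,0,0,0,0,0]])

```text
t: 3.7
position: [0.5022, 0.1435, 0.2477]
tool_rot: [-0.0, 0.078, 0.997, 0.0]
force: [-0.0, -0.2, 0.3]
opening: -0.0002
```

Request:
carry_out(commands=[[0,0,0,0.001,0,0,0],[0,0,0,0,0,0,0]])

```text
t: 3.9
position: [0.5021, 0.1435, 0.2465]
tool_rot: [-0.0, 0.078, 0.997, -0.0]
force: [0.5, -0.1, -0.4]
opening: 0.0001
```

Request:
carry_out(commands=[[0,0,0,0.001,0,0,0],[0,0,0,0,0,0,0]])

```text
t: 4.1
position: [0.5021, 0.1435, 0.2464]
tool_rot: [0.0, 0.078, 0.997, -0.0]
force: [-2.5, -0.9, 7.3]
opening: -0.0
```

Request:
carry_out(commands=[[0,0,0,0.001,0,0,0],[0,0,0,0,0,0,0]])

```text
t: 4.3
position: [0.502, 0.1435, 0.2463]
tool_rot: [0.0, 0.078, 0.997, -0.0]
force: [-6.3, -0.9, 16.9]
opening: 0.0
```

Request:
carry_out(commands=[[0,0,0,-0.015,0,0,0],[0,0,-0.032,0,0,0,0],[0,0,-0.032,0,0,0,0],[0,0,0,0,0,0,0],[0,0,0,0.012,0,0,0],[0,0,0,0,0,0,0],[0,0,0,0.001,0,0,0],[0,0,0,0,0,0,0]])

```text
t: 5.1
position: [0.4922, 0.0809, 0.2463]
tool_rot: [-0.0, 0.077, 0.997, 0.0]
force: [-0.6, 0.6, 0.1]
opening: -0.0003
```

Request:
carry_out(commands=[[0,0,0,0.001,0,0,0],[0,0,0,0,0,0,0]])

```text
t: 5.3
position: [0.4923, 0.0806, 0.2457]
tool_rot: [0.0, 0.078, 0.997, 0.0]
force: [0.2, -0.3, 0.8]
opening: -0.0
```

Request:
carry_out(commands=[[0,0,0,0.001,0,0,0],[0,0,0,0,0,0,0]])

```text
t: 5.5
position: [0.4923, 0.0804, 0.2447]
tool_rot: [0.0, 0.078, 0.997, 0.0]
force: [0.5, 0.3, 0.4]
opening: 0.0
```

Request:
carry_out(commands=[[0,0,0,0.001,0,0,0],[0,0,0,0,0,0,0]])

```text
t: 5.7
position: [0.4922, 0.0803, 0.2436]
tool_rot: [-0.0, 0.078, 0.997, 0.0]
force: [-0.7, 1.0, 1.2]
opening: -0.0
```

Request:
carry_out(commands=[[0,0,0,0.001,0,0,0],[0,0,0,0,0,0,0]])

```text
t: 5.9
position: [0.4921, 0.0803, 0.2426]
tool_rot: [-0.0, 0.078, 0.997, 0.0]
force: [-2.4, 1.2, 2.3]
opening: -0.0003
```

Request:
carry_out(commands=[[0,0,0,0.001,0,0,0],[0,0,0,0,0,0,0]])

```text
t: 6.1
position: [0.4919, 0.0803, 0.2415]
tool_rot: [-0.0, 0.078, 0.997, 0.0]
force: [-2.4, 0.3, 2.8]
opening: 0.0003
```

```bash
python3 - <<'E'
from h import *
im,d=read_camera('scene'); cv2.imwrite('pics/s1.png',cv2.resize(im[130:295,160:370,::-1],(760,597)))
s=get_state();print(s['position'],s['force'])
E
```

```text
[0.49198207 0.08030265 0.241576  ] [-2.00615038  0.85063494  2.94855528]
```

View pics/s1.png

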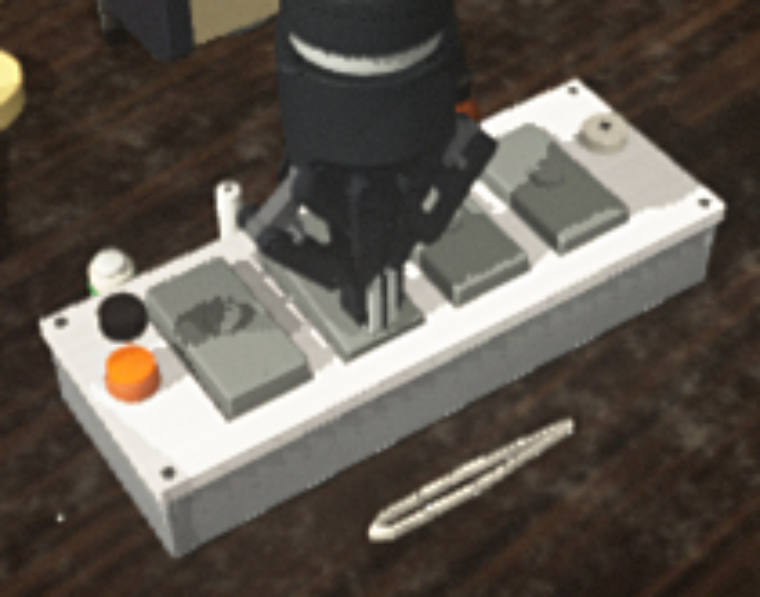

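The front end of the second cover from the left (390,325) is dipped: about 4 mm at under 3 N, so this is the loose one. The first cover was firm at 17 N. I'll let it spring level, then press its button.

Request:
carry_out(commands=[[0,0,0,-0.02,0,0,0],[0,0,0,0,0,0,0],[0,-0.0305,0,0,0,0,0],[0,0,0,0,0,0,0],[0,0,0,0.008,0,0,0],[0,0,0,0,0,0,0]])

```text
t: 6.75
position: [0.5211, 0.0755, 0.2519]
tool_rot: [-0.002, 0.078, 0.997, -0.0]
force: [0.2, -0.0, -0.5]
opening: 0.0
```

Request:
carry_out(commands=[[0,0,0,0.001,0,0,0],[0,0,0,0.001,0,0,0],[0,0,0,0.001,0,0,0],[0,0,0,0,0,0,0]])

```text
t: 7.15
position: [0.522, 0.0756, 0.251]
tool_rot: [-0.0, 0.078, 0.997, -0.0]
force: [-2.3, -0.4, 3.8]
opening: 0.0003
```

Request:
carry_out(commands=[[0,0,0,0.001,0,0,0],[0,0,0,0.001,0,0,0],[0,0,0,0,0,0,0]])

```text
t: 7.45
position: [0.522, 0.0756, 0.249]
tool_rot: [-0.0, 0.078, 0.997, -0.0]
force: [-2.1, -0.8, 4.4]
opening: -0.0003
```

Request:
carry_out(commands=[[0,0,0,0.001,0,0,0],[0,0,0,0.001,0,0,0],[0,0,0,0,0,0,0]])

```text
t: 7.75
position: [0.522, 0.0756, 0.247]
tool_rot: [-0.0, 0.078, 0.997, -0.0]
force: [-0.8, 0.1, 4.6]
opening: 0.0001
```

Request:
carry_out(commands=[[0,0,0,0.001,0,0,0],[0,0,0,0.001,0,0,0],[0,0,0,0,0,0,0]])

```text
t: 8.05
position: [0.5217, 0.0756, 0.2455]
tool_rot: [-0.0, 0.078, 0.997, -0.0]
force: [-5.1, -0.2, 10.4]
opening: 0.0002
```

Request:
carry_out(commands=[[0,0,0,0.001,0,0,0],[0,0,0,0,0,0,0]])

```text
t: 8.25
position: [0.5217, 0.0756, 0.2454]
tool_rot: [-0.0, 0.078, 0.997, -0.0]
force: [-7.6, -0.5, 19.1]
opening: -0.0001
```

Request:
carry_out(commands=[[0,0,0,0.001,0,0,0],[0,0,0,0,0,0,0]])

```text
t: 8.45
position: [0.5216, 0.0757, 0.2453]
tool_rot: [0.0, 0.078, 0.997, -0.0]
force: [-9.9, -0.1, 26.8]
opening: -0.0001
```

It stopped hard after 6 mm of travel, with 27 N on it. Next I'll check that its front end is now firm.

Request:
carry_out(commands=[[0,0,0,-0.02,0,0,0],[0,0,0,0,0,0,0],[0,0.0305,0,0,0,0,0],[0,0,0,0,0,0,0],[0,0,0,0.019,0,0,0],[0,0,0,0.002,0,0,0],[0,0,0,0,0,0,0]])

```text
t: 9.15
position: [0.4921, 0.0802, 0.241]
tool_rot: [-0.001, 0.078, 0.997, -0.0]
force: [0.0, 0.3, 0.0]
opening: -0.0001
```

Request:
carry_out(commands=[[0,0,0,0.001,0,0,0],[0,0,0,0,0,0,0]])

```text
t: 9.35
position: [0.4927, 0.0802, 0.2409]
tool_rot: [0.0, 0.078, 0.997, 0.0]
force: [0.1, 0.4, -0.4]
opening: -0.0002
```

Request:
carry_out(commands=[[0,0,0,0.001,0,0,0],[0,0,0,0,0,0,0]])

```text
t: 9.55
position: [0.4924, 0.0802, 0.2398]
tool_rot: [0.0, 0.078, 0.997, -0.0]
force: [0.1, 0.6, -0.2]
opening: -0.0001
```

Request:
carry_out(commands=[[0,0,0,0.001,0,0,0],[0,0,0,0,0,0,0]])

```text
t: 9.75
position: [0.4924, 0.0803, 0.2395]
tool_rot: [0.0, 0.078, 0.997, 0.0]
force: [-1.9, 0.2, 7.3]
opening: 0.0001
```

Request:
carry_out(commands=[[0,0,0,0.001,0,0,0],[0,0,0,0,0,0,0]])

```text
t: 9.95
position: [0.4923, 0.0803, 0.2394]
tool_rot: [0.001, 0.078, 0.997, -0.0]
force: [-5.1, 0.6, 16.7]
opening: -0.0
```

The end is firm at 16.7 N, where it gave way before. I'll retreat, take a last look and hand in.

Request:
carry_out(commands=[[0,0,0,-0.03,0,0,0],[0,0,0,-0.04,0,0,0],[0,0,0,-0.04,0,0,0],[0,0,0,-0.04,0,0,0],[0,0.03,0.03,0,0,0,0],[0,0.03,0.03,0,0,0,0],[0,0.03,0.03,0,0,0,0],[0,0.03,0.03,0,0,0,0],[0,0.03,0.03,0,0,0,0],[0,0,0,0,0,0,0]])

```text
t: 10.95
position: [0.3644, 0.2544, 0.3878]
tool_rot: [-0.001, 0.074, 0.997, 0.001]
force: [0.9, -0.8, 0.1]
opening: -0.0006
```

```bash
python3 - <<'E'
from h import *
im,d=read_camera('scene'); cv2.imwrite('pics/s2.png',cv2.resize(im[130:295,160:370,::-1],(760,597)))
P=pts('scene',d); ax=np.array([.988,-.155]);ay=np.array([.155,.988])
for p in [[.502,-.052],[.512,.012],[.522,.075],[.532,.138]]:
    r=P[...,:2]-p;x=r@ax;y=r@ay
    print([round(float(np.median(P[(P[...,2]>.03)&(P[...,2]<.1)&(x>a)&(x<b)&(abs(y)<.015)][:,2])),4) for a,b in((-.036,-.014),(.014,.036))])
s=get_state();print(s['t'],s['position'],s['force'])
E
```

```text
[0.0684, 0.0682]
[0.0701, 0.07]
[0.0663, nan]
[nan, nan]
11.0 [0.36584263 0.25318997 0.38784597] [ 0.84148338 -0.06124441 -0.23605409]
  return _methods._mean(a, axis=axis, dtype=dtype,
  ret = ret.dtype.type(ret / rcount)
```

View pics/s2.png

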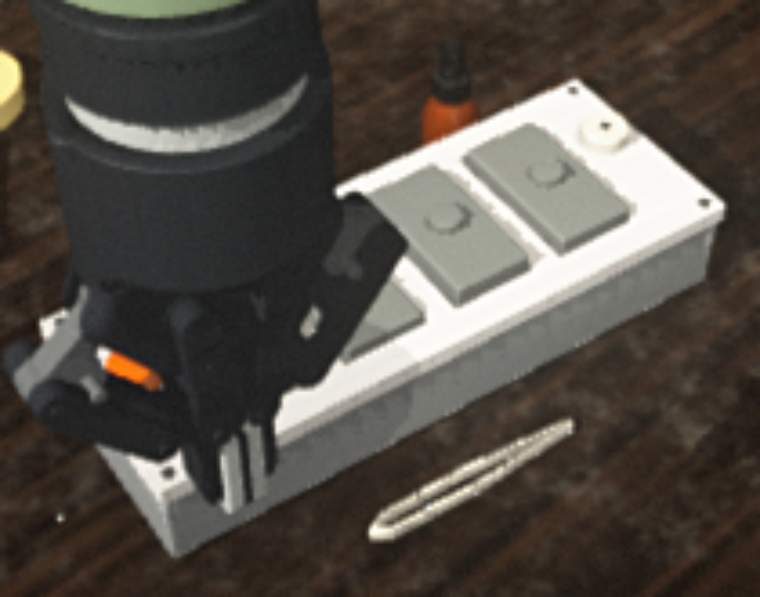

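The arm hides the left half of the scene view. The right-hand covers, puck (603,130) and tweezers (475,480) are undisturbed. I'll use the top camera for the rest and then hand in.

```bash
python3 - <<'E'
from h import *
im,d=read_camera('top')
P=pts('top',d); ax=np.array([.988,-.155]);ay=np.array([.155,.988])
for p in [[.502,-.052],[.512,.012],[.522,.075],[.532,.138]]:
    r=P[...,:2]-p;x=r@ax;y=r@ay
    print([np.round(np.median(q),4) if len(q) else None for q in [P[(P[...,2]>.03)&(P[...,2]<.1)&(x>a)&(x<b)&(abs(y)<.015)][:,2] for a,b in((-.036,-.014),(.014,.036))]])
for n in['vial','objective']:
    for r in outline_of('top',n)[:1]: print(n,r['confidence'],np.median(P[r['region']&(d>0)],0))
print(sign_off())
E
```

```text
[np.float64(0.0678), np.float64(0.0682)]
[np.float64(0.0696), np.float64(0.0701)]
[np.float64(0.0656), np.float64(0.0656)]
[np.float64(0.0728), np.float64(0.0727)]
vial 0.56 [0.51605572 0.03990444 0.05957159]
the job is handed in; nothing more can be done
None
```

The loose cover was the second one from the +y end, and it is now pressed home and firm. The job is handed in; the robot's clock read about 11 s at the last reading.

- **Finding it:** I pressed the front short end of the +y cover first, and it held firm at 17 N. The next one sank about 4 mm at under 3 N. I stopped there, so the other two covers were never pressed and no home cover's button was touched.
- **Pressing it home:** I pressed its button straight down. It slid 6 mm against about 4–5 N by the wrist sensor (7 N stated) and met a hard stop, which I loaded to 27 N.
- **Checks afterwards:** The end that had sunk now gives about 0.1 mm at 17 N. The top camera shows the cover level at both ends and 6 mm lower (65.6 mm), with the other three at their old heights.
- **Not confirmed:** In my final check the network's "vial" report landed on the housing (a false detection) and it did not report the objective. The arm hid that side in the last scene picture. The last clear sighting of the vial and objective was while I was pressing the loose cover's end, and both were in place. I felt no unexpected contact after that.

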